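# Grade an asparagus spear on the hole gauge

## Robot

A 6-joint arm with a two-finger parallel gripper is mounted at the origin on the work surface; the furniture and walls round the work are solid. World frame = base frame: x ahead of the robot, y to its left, z up, the work surface at z = 0. Lengths are in m, angles in degrees, forces in N, time in s.
With the tool pointing down it reaches from about 0.4 to 0.825 m from the base axis. Payload 7 kg.
Tool frame: the origin (TCP) lies at the very end of the fingers, on their centre line; the grasp point (between the pads) lies 19 mm behind it; z points along the fingers, y is the line along which they close (so a half turn about z gives the same grasp; the last joint's range is limited). The gripper opens to 88 mm and grips with 3 to 60 N. Pads are 19 mm wide; open, the fingers measure 130 mm over their backs; the gripper's body (78 mm by 193 mm) begins 47 mm behind the grasp point.
Start: joints at [-58.379, 20.546, 0.682, 0, -70.136, -16.507], TCP at [0.176, -0.652, 0.227] pointing down, gripper open.
Joint ranges: [-176.03, 176.03], [-82.01, 121.73], [-58.28, 71.71], [-173.87, 95.51], [-174.79, -0.11], [-173.66, 173.66]. Speed limits (degrees/s): [136.94, 136.94, 172.46, 180, 180, 180].

## Interface

Orientations are given as [roll, pitch, yaw] about the fixed x, y, z axes, in that order (R = Rz(yaw) Ry(pitch) Rx(roll)).
In Python, from plant import r gives the robot as it stands. The module is installed in compiled form; this text tells all that it offers.
- The arm moves only by the tool jog_arm, never from a script. Its arguments are lists of equal length, an entry for each row: "travel": the shift along the tool's x, y, z each as a share of 50 cm, from -1 to 1, a list of three; "dr": the turn, a rotation vector about the tool's x, y, z each as a share of 360 degrees, from -1 to 1, a list of three; "claw": the opening, from 0 (shut) to 1 (fully open). A call has exactly 10 rows; each row is the pose to reach, as a shift and turn from the pose commanded when the call began, along the tool's axes at that moment, turning the shorter way round; what a row does not reach only later rows make up. A row lasts 1/8 s, in which the tool goes at most 62.5 mm and 10.7 degrees, less where a joint would pass 70% of its speed; a pose out of reach is approached as far as the arm can. A call with a number of a shift or a turn outside -1 to 1 is refused whole. A call with a gripper value outside its range is refused whole. The fingers move at their own pace and stop on an object; "newtons" is the grip in N (left out, the last holds). Time passes only in rows, so rows that repeat a pose let the fingers close, or fill a call up. It gives the time, the measured TCP pose, the force, the opening and the grip force at its end, in the units of the state.
- r.get_state(): the state, without advancing time (a new reading comes with each control period).
- r.capture(name): name is "scene" or "top"; returns a dict with "pixels" (480x640x3 uint8, red, green, blue), "range_z" (480x640 float32, m along the optical axis (not along the pixel's ray), 0 where there is no reading), "fx", "fy", "cx", "cy" (pixels), "position" and "attitude" of the camera in the world. Camera axes: x right, y up, looking along -z (the intrinsics and any distortion apply to the point x, -y, -z); pixel columns grow to the right and rows downward; lengths in m; the calibration is good to about 2 mm. A picture is of the moment at which its call begins.
- r.close_job(): hands the job in; it is judged then, once.
Trained networks look in the newest picture that a camera, given by its name, has taken for a name from the list of things; names that differ only in an ending like _2 or _b are one class to them, and where a whole thing is asked for, a point or a joint stands for the part that bears it (a point fixed in the world has none). Each returns a list of dicts, best first, with "conf" (0 to 1); they miss things now and then, are a little off and sometimes report something else, mostly with a low value. They report only what shows in the picture. A call takes as long as a camera call.
- r.boxes_of(name, camera): "extent" ([left, top, right, bottom] in pixels, round what is visible of it).
- r.regions_of(name, camera): "pixels" (480x640 bool, what is visible of it) and "extent" ([left, top, right, bottom] in pixels, round what is visible of it).
- r.tip_of(name, camera): "at" ([column, row] in pixels: a listed point, or the origin of a listed thing).
The state is a dict: "time_s": time; "joints": joint angles; "qd": joint speeds; "joint_torque": joint torques, N m; "tcp_pos": TCP position; "eef_rot": TCP orientation; "contact_force": force on the tool from outside, world axes, zero at the start; "moment": the same for the moment, N m; "gripper_width": finger opening in m; "gripper_force": force on a finger pad.
Only numpy, scipy, OpenCV 4.12 (cv2) and the standard library are available. Lean on these libraries where they do the work, as an engineer would, in place of code of your own. Each camera call takes 0.05 s, during which the arm holds its last target. There are 200 camera calls.

## Task

Grade the asparagus spear that lies on the near half of the chopping board (the half toward the robot): offer it level and tip first to the holes of the steel gauge plate, from the widest hole down to narrower ones, until a hole stops it; feel for that gently and do not force it. Then send it right through the narrowest hole that it passes, until its cut end is flush with the plate and it lies in the lane behind. Leave the other two spears on the far half of the board and everything else where they are.

Things in the scene. Friction and masses are not known exactly. Their poses are not given: they have to be found in the camera images.
- gauge: fixed grading tray: upright steel plate 160 wide, 98 high, 4 mm thick with four round holes, a wooden lane behind each. Origin on the counter under the middle of the plate's front face; x into the holes, along the lanes; y along the plate to the widest hole; z up. Lane floors 60 mm above the counter, level with the holes' lower edges; lanes 34 wide, 188 mm long, open above, dividers 20 mm high
- gauge_hole0 (a point): centre of the widest hole (26 mm) at the plate's front face, 73 mm above the counter, 57 mm along the gauge's y. Axes as the gauge's: x into the hole. A hole lets a spear pass freely, with 2 mm or more to spare, or stops it with its tip 10 to 20 mm past the front face, where the pushing force rises at once
- gauge_hole1 (a point): centre of the second hole (22 mm) at the front face, 71 mm above the counter, 19 mm along the gauge's y; axes as the gauge's. Its lane, like those of the widest and the third hole, is empty. A spear offered more than about 1 mm off-centre, or askew, can catch on the rim of a hole that it would pass; a small shift then lets it through
- gauge_hole2 (a point): centre of the third hole (18 mm) at the front face, 69 mm above the counter, -19 mm along the gauge's y; axes as the gauge's
- gauge_hole3 (a point): centre of the narrowest hole (14 mm) at the front face, 67 mm above the counter, -57 mm along the gauge's y; axes as the gauge's. Two thin spears lie at the back of its lane
- spear_a: asparagus spear, pale, 170 mm long, 30 to 100 g: straight round stem of constant but unknown thickness (15 to 25 mm: the gauge tells), blunt cone tip over the last 18 mm. Origin on the axis at mid-length, x along the axis to the tip. Starts lying on the board, tip roughly toward the gauge. May roll. Which of the three spears lies alone on the near half (the one to grade) changes
- spear_b: another such spear: same length, look and axes, another unknown thickness (see spear_a)
- spear_c: another such spear: same length, look and axes, another unknown thickness (see spear_a)
- spear_a_tip (a point): tip end of spear_a, on its axis
- spear_b_tip (a point): tip end of spear_b, on its axis
- spear_c_tip (a point): tip end of spear_c, on its axis
- spear_a_cut (a point): middle of the flat cut end of spear_a, on its axis, 170 mm from the tip
- spear_b_cut (a point): middle of the flat cut end of spear_b, on its axis, 170 mm from the tip
- spear_c_cut (a point): middle of the flat cut end of spear_c, on its axis, 170 mm from the tip
- board: wooden chopping board, fixed, 200 x 300 x 21 mm, lying flat; origin under its middle; x across its short side, toward the gauge; y along its long side toward the robot, so the near half is y > 0 and the far half y < 0. One spear lies on the near half, two side by side on the far half, on its top 21 mm above the counter
- salt_shaker: glass salt shaker with a grey cap, 44 x 90 mm, standing on the counter by the far end of the gauge plate; origin under its middle; bystander
- thin_a: thin asparagus spear (12 x 145 mm), already graded, loose in the narrowest lane; origin at mid-length on its axis; bystander
- thin_b: thin asparagus spear (12 x 140 mm), already graded, loose in the narrowest lane; bystander

How it is judged:
By the outcome, as a careful person would: the job done as asked, in the order asked, and still so for the second after the job is handed in, with the robot touching nothing.
It also fails if it takes over 70 s, if anything falls off the work surface, if the arm or the gripper's body presses on something with over 40 N, if the wrist force passes 120 N, or if a joint passes its speed limit or range.

## Working session

There is one attempt and no reset: what is moved stays moved. The work goes in short steps, Python scripts to look and compute and a tool call to move; the robot and the scene stay as the last step left them, time stands still between calls to the robot, and variables do not carry over. Pictures are saved under pics/ and viewed, at most 10 in all, crops included, and the job is handed in when it is done.

Besides the shell and the picture viewer there is one more tool, called in YAML: its name, and indented under it one key for each argument. jog_arm: Moves the arm, as the interface text tells. Its arguments: {"type":"object","properties":{"travel":{"type":"array"},"dr":{"type":"array"},"claw":{"type":"array"},"newtons":{"type":"number"}},"required":["travel","dr","claw"]}

```bash
mkdir -p pics
cat > h.py <<'E'
import numpy as np, cv2
from plant import r
from scipy.spatial.transform import Rotation as R
def rot(a):
    a=np.array(a,float)
    return a if a.shape==(3,3) else (R.from_quat(a).as_matrix() if a.size==4 else R.from_euler('xyz',a,degrees=True).as_matrix())
def cloud(c):
    z=c["range_z"]; v,u=np.mgrid[:480,:640]
    p=np.stack([(u-c["cx"])/c["fx"]*z,-(v-c["cy"])/c["fy"]*z,-z],-1)
    return p@rot(c["attitude"]).T+np.array(c["position"])
E
python3 - <<'E'
from h import *
s=r.get_state(); print(s)
for n in("scene","top"):
    c=r.capture(n); cv2.imwrite(f"pics/{n}0.png",c["pixels"][:,:,::-1]); print(n,{k:c[k] for k in c if k not in("pixels","range_z")})
    np.savez(f"{n}0.npz",**c)
    for t in["spear_a","spear_a_tip","spear_a_cut","gauge","gauge_hole0","gauge_hole3","board"]:
        print(t,[(np.round(d["at"],1),round(d["conf"],2)) for d in r.tip_of(t,n)])
E
```

```text
{'time_s': 0.0, 'joints': array([-5.83781529e+01,  2.05901723e+01,  6.34135244e-01, -1.87044262e-02,
       -7.01358597e+01, -1.65084884e+01]), 'qd': array([0.05523364, 0.02308011, 0.02236348, 0.0187655 , 0.04347196,
       0.02801157]), 'joint_torque': array([ 7.59967352e-04, -5.82717168e+01,  2.93048912e+01,  6.99686229e+00,
        6.63730607e-03, -1.76099911e-04]), 'tcp_pos': array([ 0.17585114, -0.65119016,  0.22564414]), 'eef_rot': array([ 1.79906895e+02, -9.25685612e-03, -1.64893003e+02]), 'contact_force': array([-0.44392557,  0.78720796,  0.22764659]), 'moment': array([-0.00234595,  0.04759509, -0.01623497]), 'gripper_force': 0.0, 'gripper_width': 0.08796992385913528}
scene {'fx': 505.8037483606716, 'fy': 505.8037483606716, 'cx': 327.99298544075384, 'cy': 238.15375748922645, 'position': array([ 0.33806705, -0.34531192,  0.83667802]), 'attitude': array([ 29.46513756,  -0.27243759, -29.35713253])}
spear_a [(array([343.9, 299.3]), 0.74), (array([372. , 289.8]), 0.72), (array([291.3, 336.8]), 0.65), (array([314.6, 214.2]), 0.46)]
spear_a_tip [(array([325.6, 261.2]), 0.6), (array(
[... 606 characters left out ...]
8635288 ,  -0.17762193, -94.45968946])}
spear_a [(array([356.9, 239.4]), 0.82), (array([377.8, 306.1]), 0.73), (array([268.6, 273.6]), 0.44)]
spear_a_tip [(array([309.9, 240.7]), 0.64), (array([366.9, 212.5]), 0.56)]
spear_a_cut [(array([419.6, 237.7]), 0.72)]
gauge [(array([271.1, 269.1]), 0.9)]
gauge_hole0 [(array([271.6, 296.6]), 0.81), (array([268.8, 252.8]), 0.72), (array([268.4, 274.6]), 0.63), (array([263.1, 223.7]), 0.6), (array([312.2, 242.1]), 0.57)]
gauge_hole3 [(array([271.6, 296.6]), 0.81), (array([268.8, 252.8]), 0.72), (array([268.4, 274.6]), 0.63), (array([263.1, 223.7]), 0.6), (array([312.2, 242.1]), 0.57)]
board [(array([363.9, 265.6]), 0.81), (array([269. , 267.1]), 0.74)]
```

View pics/scene0.png

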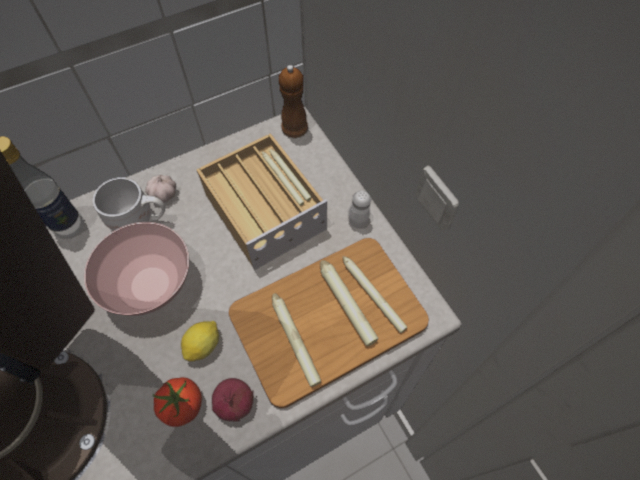

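View pics/top0.png

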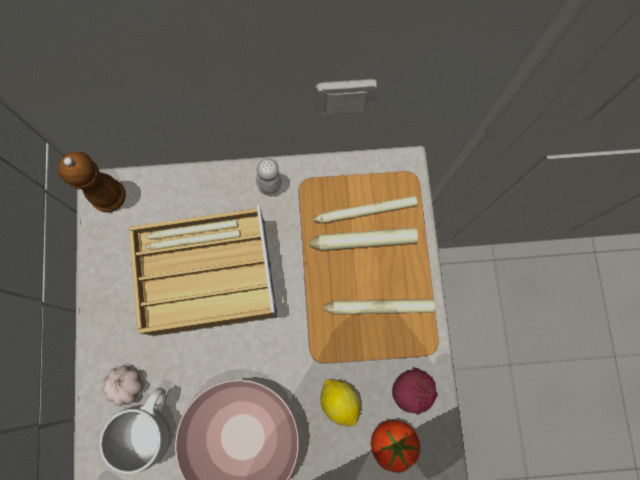

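The scene picture shows the lone near spear at about (280,297)-(315,382), two others at (325,265)-(400,330), and the gauge plate at (250-325,210-260) with its lanes up-left. In the top view the near spear runs from its tip (325,308) to its cut end (434,306); the gauge plate is at column ~268 and its lanes run left (+y).

Run:
```python
from h import *
for n in("scene","top"):
    c=dict(np.load(f"{n}0.npz")); c={k:c[k] for k in c}
    P=cloud(c); r.capture(n)
    for d in r.regions_of("spear_a",n):
        m=cv2.erode(d["pixels"].astype(np.uint8),np.ones((2,2)))>0; m&=c["range_z"]>0
        q=P[m]; 
        if len(q)<30: continue
        ctr=np.median(q,0); q=q[np.abs(q[:,2]-ctr[2])<.02]
        mu=q[:,:2].mean(0); U,S,V=np.linalg.svd(q[:,:2]-mu,full_matrices=False); a=V[0]*np.sign(V[0][1]); t=(q[:,:2]-mu)@a; w=(q[:,:2]-mu)@V[1]
        print(n,"spear",round(d["conf"],2),d["extent"],"ends",(mu+a*t.min()).round(4),(mu+a*t.max()).round(4),"ang",np.degrees(np.arctan2(a[1],a[0])).round(2),"ztop",np.percentile(q[:,2],[50,95]).round(4),"w",np.percentile(w,[2,98]).round(4))
    # plate: hottest region: grid of heights around gauge, points with z in .085-.105 and bluish/grey
    b=c["pixels"].astype(int); 
    for d in r.regions_of("gauge",n)[:1]:
        m=d["pixels"]&(c["range_z"]>0); q=P[m]; col=b[m]; 
        print("gauge",d["conf"],q.min(0).round(3),q.max(0).round(3))
        top=q[(q[:,2]>.093)&(q[:,2]<.104)]; 
        mu=top.mean(0); U,S,V=np.linalg.svd(top[:,:2]-mu[:2],full_matrices=False); a=V[0]*np.sign(V[0][0]); t=(top[:,:2]-mu[:2])@a; w=(top[:,:2]-mu[:2])@V[1]
        print("platetop n",len(top),mu.round(4),"dir",np.degrees(np.arctan2(a[1],a[0])).round(2),"span",(mu[:2]+a*t.min()).round(4),(mu[:2]+a*t.max()).round(4),"w",np.percentile(w,[2,98]).round(4))
    for d in r.tip_of("gauge_hole0",n)[:5]:
        # ray/plane: print ray intersections with z=.07
        u,v=d["at"]; ray=rot(c["attitude"])@np.array([(u-c["cx"])/c["fx"],-(v-c["cy"])/c["fy"],-1]); o=c["position"]
        for z in(.067,.071): 
            p=o+ray*(z-o[2])/ray[2]; print("hole",round(d["conf"],2),p.round(4),end=' ')
        print()
    for k in["salt_shaker"]:
        for d in r.regions_of(k,n)[:1]:
            q=P[d["pixels"]&(c["range_z"]>0)]; print(k,q.min(0).round(3),q.max(0).round(3))
    q=P[(c["range_z"]>0)]
    for nm,lo,hi in[("bowl",(.2,.1),(.45,.4)),("lemon/onion",(.2,-.25),(.36,.08))]:
        g=q[(q[:,:2]>lo).all(1)&(q[:,:2]<hi).all(1)&(q[:,2]<.3)]; g=g[g[:,2]>.04]; print(nm,len(g),g.min(0).round(3) if len(g) else'',g.max(0).round(3)if len(g) else'')
    q=P[(P[:,:,2]>-.01)&(P[:,:,2]<.01)&(c["range_z"]>0)]; print("counter z",np.median(q[:,2]))
```

```text
scene spear 0.93 [342.3, 253.4, 405.3, 332.8] ends [ 0.5863 -0.1654] [ 0.5675 -0.003 ] ang 96.58 ztop [0.036 0.039] w [-0.0075  0.0056]
scene spear 0.79 [318.1, 260.8, 374.9, 346.4] ends [ 0.5278 -0.1575] [0.5282 0.0078] ang 89.89 ztop [0.0434 0.0467] w [-0.0094  0.0115]
scene spear 0.57 [272.1, 295.6, 320.1, 387.8] ends [ 0.417  -0.1708] [ 0.427  -0.0081] ang 86.47 ztop [0.0398 0.0427] w [-0.0083  0.0091]
gauge 0.94 [ 0.407  0.07  -0.003] [0.607 0.279 0.103]
platetop n 325 [0.497  0.0787 0.0973] dir 4.19 span [0.4207 0.0731] [0.579  0.0847] w [-0.0033  0.0022]
hole 0.82 [0.4494 0.0752 0.067 ] hole 0.82 [0.4488 0.0731 0.071 ] 
hole 0.71 [ 0.4841 -0.0921  0.067 ] hole 0.71 [ 0.4834 -0.0935  0.071 ] 
hole 0.68 [0.5222 0.082  0.067 ] hole 0.68 [0.5212 0.0798 0.071 ] 
hole 0.62 [0.5587 0.0837 0.067 ] hole 0.62 [0.5575 0.0815 0.071 ] 
hole 0.56 [0.4804 0.0789 0.067 ] hole 0.56 [0.4797 0.0767 0.071 ] 
salt_shaker [ 0.408 -0.171  0.02 ] [ 0.436 -0.004  0.045]
bowl 23828 [0.2  0.1  0.04] [0.45  0.399 0.3  ]
lemon/onion 3801 [ 0.2   -0.156  0.04 ] [0.325 0.079 0.3  ]
counter z 0.0004037400830
[... 174 characters left out ...]
3, 315.5] ends [ 0.4144 -0.1711] [ 0.4246 -0.0064] ang 86.43 ztop [0.0413 0.0445] w [-0.0079  0.0088]
top spear 0.57 [313.3, 199.7, 416.9, 223.7] ends [ 0.5836 -0.1657] [ 0.5653 -0.0012] ang 96.35 ztop [0.0375 0.0408] w [-0.0056  0.0068]
hole 0.94 [0.4839 0.0747 0.067 ] hole 0.94 [0.4832 0.0745 0.071 ] 
hole 0.84 [0.516  0.0722 0.067 ] hole 0.84 [0.5151 0.072  0.071 ] 
hole 0.69 [0.4411 0.071  0.067 ] hole 0.69 [0.4406 0.0708 0.071 ] 
hole 0.64 [0.5587 0.0765 0.067 ] hole 0.64 [0.5577 0.0763 0.071 ] 
salt_shaker [ 0.618  0.047 -0.002] [0.69  0.089 0.094]
bowl 19472 [0.2  0.1  0.04] [0.45  0.393 0.229]
lemon/onion 5136 [ 0.2   -0.159  0.04 ] [0.324 0.08  0.083]
counter z 0.0017508191716253951
```

```bash
cat >> h.py <<'E'
def Rm(e): return R.from_euler('xyz',e,degrees=True)
def go(cp,ce,tp,te):
    "travel/dr shares from commanded pose (cp,ce) to target"
    A=Rm(ce); t=A.inv().apply(np.array(tp)-cp)/.5; d=(A.inv()*Rm(te)).as_rotvec(degrees=True)/360
    print("travel",t.round(4).tolist(),"dr",d.round(4).tolist())
def st():
    s=r.get_state(); print({k:np.round(s[k],4).tolist() for k in("time_s","tcp_pos","eef_rot","contact_force","moment","gripper_width","gripper_force")}); return s
E
python3 - <<'E'
from h import *
go([.176,-.652,.227],[180,0,-164.89],[.419,-.121,.11],[180,0,-93.55])
E
```

```text
travel [-0.746, 0.8986, 0.234] dr [0.0, 0.0, -0.1982]
```

jog_arm:
  travel:
    - [-0.746, 0.8986, 0.234]
    - [-0.746, 0.8986, 0.234]
    - [-0.746, 0.8986, 0.234]
    - [-0.746, 0.8986, 0.234]
    - [-0.746, 0.8986, 0.234]
    - [-0.746, 0.8986, 0.234]
    - [-0.746, 0.8986, 0.234]
    - [-0.746, 0.8986, 0.234]
    - [-0.746, 0.8986, 0.234]
    - [-0.746, 0.8986, 0.234]
  dr:
    - [0, 0, -0.1982]
    - [0, 0, -0.1982]
    - [0, 0, -0.1982]
    - [0, 0, -0.1982]
    - [0, 0, -0.1982]
    - [0, 0, -0.1982]
    - [0, 0, -0.1982]
    - [0, 0, -0.1982]
    - [0, 0, -0.1982]
    - [0, 0, -0.1982]
  claw: [0.6, 0.6, 0.6, 0.6, 0.6, 0.6, 0.6, 0.6, 0.6, 0.6]

```text
time_s: 2.55
tcp_pos: [0.4199, -0.1182, 0.1095]
eef_rot: [-180.0, 0.0, -93.4]
contact_force: [-0.6, -0.8, 0.2]
gripper_width: 0.053
gripper_force: 0.0
```

jog_arm:
  travel:
    - [0, 0, 0.08]
    - [0, 0, 0.15]
    - [0, 0, 0.17]
    - [0, 0, 0.17]
    - [0, 0, 0.17]
    - [0, 0, 0.17]
    - [0, 0, 0.17]
    - [0, 0, 0.17]
    - [0, 0, 0.17]
    - [0, 0, 0.17]
  dr:
    - [0, 0, 0]
    - [0, 0, 0]
    - [0, 0, 0]
    - [0, 0, 0]
    - [0, 0, 0]
    - [0, 0, 0]
    - [0, 0, 0]
    - [0, 0, 0]
    - [0, 0, 0]
    - [0, 0, 0]
  claw: [0.6, 0.6, 0.6, 0.6, 0.6, 0, 0, 0, 0, 0]
  newtons: 20

```text
time_s: 3.8
tcp_pos: [0.4191, -0.1206, 0.0247]
eef_rot: [-180.0, -0.0, -93.5]
contact_force: [-0.1, -0.2, 2.0]
gripper_width: 0.0196
gripper_force: 20.0
```

Run:
```python
from h import *
st(); c=r.capture("scene"); cv2.imwrite("pics/scene1.png",c["pixels"][180:420,200:460,::-1].repeat(2,0).repeat(2,1))
st()
```

```text
{'time_s': 3.8, 'tcp_pos': [0.4191, -0.1206, 0.0247], 'eef_rot': [-179.9868, -0.0005, -93.5273], 'contact_force': [-0.1241, -0.2088, 2.0122], 'moment': [0.0123, 0.2171, -0.005], 'gripper_width': 0.0196, 'gripper_force': 20.0008}
{'time_s': 3.85, 'tcp_pos': [0.4191, -0.1206, 0.0247], 'eef_rot': [-179.9884, -0.0012, -93.528], 'contact_force': [-0.5014, 0.2906, 3.0007], 'moment': [0.0919, 0.2625, -0.0367], 'gripper_width': 0.0193, 'gripper_force': 20.0007}
```

Run:
```python
from h import *
go([.419,-.121,.025],[180,0,-93.55],[.4549,-.0868,.067],[180,0,-85.8])
```

```text
travel [-0.0727, -0.0674, -0.084] dr [-0.0, 0.0, -0.0215]
```

View pics/scene1.png

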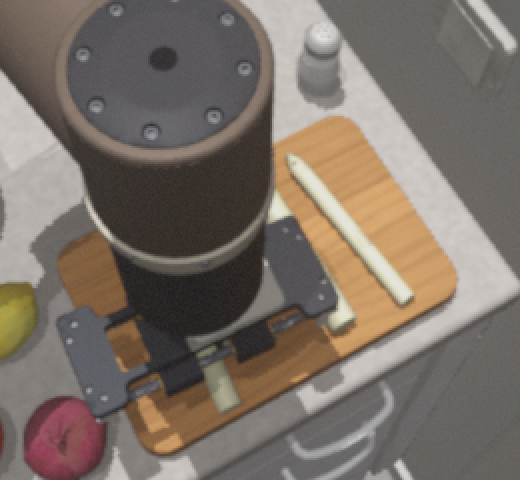

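The crop (2x, offset 200,180) shows the fingers around the near spear with its cut end at crop (225,400). The arm hides the gauge. I'm lifting and aligning the spear with the gauge.

jog_arm:
  travel:
    - [0, 0, -0.03]
    - [0, 0, -0.08]
    - [0, 0, -0.13]
    - [0, 0, -0.13]
    - [-0.03, -0.03, -0.13]
    - [-0.0727, -0.0674, -0.13]
    - [-0.0727, -0.0674, -0.1]
    - [-0.0727, -0.0674, -0.084]
    - [-0.0727, -0.0674, -0.084]
    - [-0.0727, -0.0674, -0.084]
  dr:
    - [0, 0, 0]
    - [0, 0, 0]
    - [0, 0, 0]
    - [0, 0, 0]
    - [0, 0, -0.01]
    - [0, 0, -0.0215]
    - [0, 0, -0.0215]
    - [0, 0, -0.0215]
    - [0, 0, -0.0215]
    - [0, 0, -0.0215]
  claw: [0, 0, 0, 0, 0, 0, 0, 0, 0, 0]
  newtons: 25

```text
time_s: 5.1
tcp_pos: [0.455, -0.0863, 0.0667]
eef_rot: [180.0, -0.0, -85.8]
contact_force: [-0.2, 0.0, -0.5]
gripper_width: 0.0191
gripper_force: 25.0
```

Run:
```python
from h import *
st()
for n in("scene","top"):
    c=r.capture(n); np.savez(f"{n}2.npz",**c)
    cv2.imwrite(f"pics/{n}2.png",c["pixels"][:,:,::-1])
    for t in["spear_a_tip","spear_a_cut","gauge_hole0"]:
        print(n,t,[(np.round(d["at"],1),round(d["conf"],2)) for d in r.tip_of(t,n)])
a,b=cv2.imread("pics/scene2.png")[150:350,200:400],cv2.imread("pics/top2.png")[200:400,220:420]
cv2.imwrite("pics/m2.png",np.hstack([cv2.resize(x,(400,400),interpolation=cv2.INTER_CUBIC) for x in(a,b)]))
```

```text
{'time_s': 5.1, 'tcp_pos': [0.455, -0.0863, 0.0667], 'eef_rot': [179.9943, -0.0093, -85.7647], 'contact_force': [-0.1846, 0.0487, -0.538], 'moment': [-0.0947, 0.135, -0.0409], 'gripper_width': 0.0191, 'gripper_force': 25.0}
scene spear_a_tip []
scene spear_a_cut [(array([372. , 340.7]), 0.78), (array([356. , 220.2]), 0.43)]
scene gauge_hole0 [(array([258.9, 244. ]), 0.57)]
top spear_a_tip []
top spear_a_cut []
top gauge_hole0 [(array([262.7, 218.9]), 0.82)]
```

View pics/m2.png

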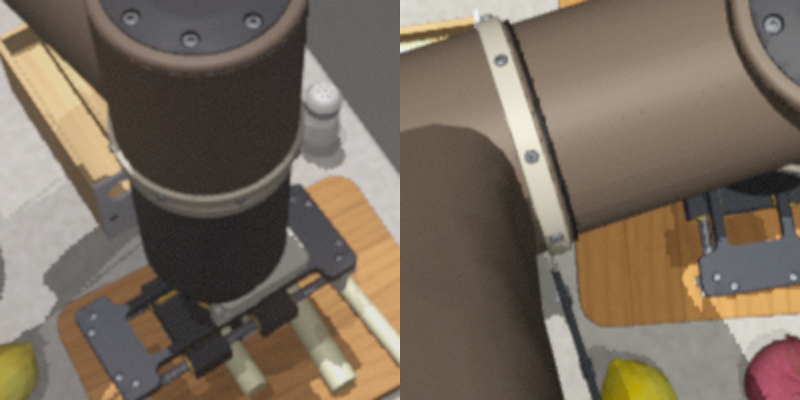

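Left crop (scene): the spear's cut end sticks out of the fingers at about (325,342) in full pixels. The tip and holes are hidden in both views, so I'm refining the gauge pose from the first pictures and checking camera bias on the held spear.

Run:
```python
from h import *
L=lambda n:dict(np.load(n))
# camera bias: held spear stub in scene2
c=L("scene2.npz"); P=cloud(c); tcp=np.array([.455,-.0863,.0667]); xg=np.array([np.cos(np.radians(94.2)),np.sin(np.radians(94.2)),0]); 
yg=np.array([-xg[1],xg[0],0])
D=P-tcp; s=D@xg; w=D@yg; m=(s>-.06)&(s<-.018)&(abs(w)<.025)&(D[...,2]>-.008)&(D[...,2]<.03)&(c["range_z"]>0)
print("stub n",m.sum(),"s min",np.percentile(s[m],[1,3]).round(4),"w pct",np.percentile(w[m],[2,50,98]).round(4),"z top",(tcp[2]+np.percentile(D[...,2][m],[50,95])).round(4))
for lo in(-.06,-.045,-.03):
    k=m&(s>lo)&(s<lo+.015); 
    if k.sum()>5: print(lo,k.sum(),np.percentile(w[k],[5,50,95]).round(4),P[k][:,2].max().round(4))
for n in("scene0","top0"):
    c=L(n+".npz"); P=cloud(c); q=P[(P[...,2]>.092)&(P[...,2]<.106)&(P[...,0]>.40)&(P[...,0]<.6)&(P[...,1]>.06)&(P[...,1]<.1)&(c["range_z"]>0)]
    mu=q[:,:2].mean(0); V=np.linalg.svd(q[:,:2]-mu,full_matrices=False)[2]; a=V[0]*np.sign(V[0][0]); b=np.array([-a[1],a[0]]); t=(q[:,:2]-mu)@a; w=(q[:,:2]-mu)@b
    mid=(t.min()+t.max())/2
    print(n,len(q),"ang",np.degrees(np.arctan2(a[1],a[0])).round(2),"ctr",(mu+a*mid).round(4),"len",(t.max()-t.min()).round(4),"w",np.percentile(w,[3,50,97]).round(4),"z",np.median(q[:,2]).round(4))
# rectify plate front from scene0
c=L("scene0.npz"); A=rot(c["attitude"]); C=np.array([.5,.0769,0]); ss=4
yy=np.linspace(85,-85,170*ss+1)/1e3; zz=np.linspace(100,0,100*ss+1)/1e3
Y,Z=np.meshgrid(yy,zz); W=C+Y[...,None]*yg+Z[...,None]*np.array([0,0,1.]); Q=(W-c["position"])@A
u=c["cx"]+c["fx"]*Q[...,0]/-Q[...,2]; v=c["cy"]-c["fy"]*Q[...,1]/-Q[...,2]
I=cv2.remap(c["pixels"],u.astype(np.float32),v.astype(np.float32),cv2.INTER_CUBIC)
for yh in(57,19,-19,-57):
    cv2.circle(I,(int((85-yh)*ss),int((100-{57:73,19:71,-19:69,-57:67}[yh])*ss)),int({57:13,19:11,-19:9,-57:7}[yh]*ss),(255,0,0),1)
cv2.imwrite("pics/rect.png",I[:,:,::-1])
```

```text
stub n 278 s min [-0.0503 -0.0499] w pct [-0.0096  0.0006  0.009 ] z top [0.0814 0.0846]
-0.06 70 [-0.009  -0.0001  0.0078] 0.0855
-0.045 122 [-0.0086  0.0008  0.0087] 0.0856
-0.03 86 [-0.0085  0.0001  0.0088] 0.0856
scene0 357 ang 4.26 ctr [0.4999 0.0789] len 0.159 w [-0.002  -0.0004  0.0031] z 0.0973
top0 325 ang 4.19 ctr [0.4986 0.0769] len 0.1599 w [-0.0019 -0.      0.002 ] z 0.0997
```

View pics/rect.png

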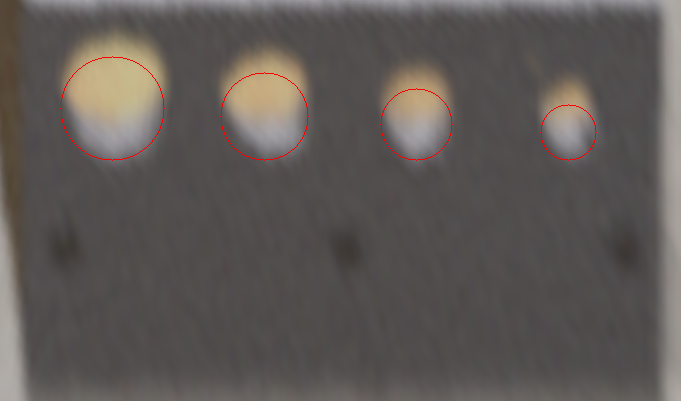

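The rectified plate view puts the four holes laterally within about 0.5 mm of the model circles, e.g. hole0 at (113,108) and hole1 at (265,115). The grip measures about 19.3 mm. I'm offering the spear to the widest hole.

jog_arm:
  travel:
    - [-0.03, 0, 0]
    - [-0.06, 0, 0]
    - [-0.075, 0, 0]
    - [-0.085, 0, 0]
    - [-0.095, 0, 0]
    - [-0.105, 0, 0]
    - [-0.115, 0, 0]
    - [-0.125, 0, 0]
    - [-0.135, 0, 0]
    - [-0.135, 0, 0]
  dr:
    - [0, 0, 0]
    - [0, 0, 0]
    - [0, 0, 0]
    - [0, 0, 0]
    - [0, 0, 0]
    - [0, 0, 0]
    - [0, 0, 0]
    - [0, 0, 0]
    - [0, 0, 0]
    - [0, 0, 0]
  claw: [0, 0, 0, 0, 0, 0, 0, 0, 0, 0]

```text
time_s: 6.75
tcp_pos: [0.4499, -0.0188, 0.0666]
eef_rot: [-180.0, 0.0, -85.8]
contact_force: [-0.7, 0.4, -0.7]
gripper_width: 0.0194
gripper_force: 25.0
```

Run:
```python
from h import *
st(); r.capture("top"); st()
```

```text
{'time_s': 6.75, 'tcp_pos': [0.4499, -0.0188, 0.0666], 'eef_rot': [-179.9978, 0.0017, -85.7668], 'contact_force': [-0.6677, 0.3995, -0.7431], 'moment': [0.0167, 0.0976, 0.0169], 'gripper_width': 0.0194, 'gripper_force': 24.9999}
{'time_s': 6.8, 'tcp_pos': [0.4498, -0.0189, 0.0666], 'eef_rot': [-179.9996, 0.0009, -85.7727], 'contact_force': [-0.1299, 0.2311, -0.7025], 'moment': [-0.0225, 0.0518, -0.0072], 'gripper_width': 0.0192, 'gripper_force': 24.9997}
```

jog_arm:
  travel:
    - [-0.02, 0, 0]
    - [-0.034, 0, 0]
    - [-0.034, 0, 0]
    - [0.03, 0, 0]
    - [0.09, 0, 0]
    - [0.09, 0, 0]
    - [0.09, -0.03, 0.0034]
    - [0.09, -0.0755, 0.0034]
    - [0.09, -0.0755, 0.0034]
    - [0.09, -0.0755, 0.0034]
  dr:
    - [0, 0, 0]
    - [0, 0, 0]
    - [0, 0, 0]
    - [0, 0, 0]
    - [0, 0, 0]
    - [0, 0, 0]
    - [0, 0, 0]
    - [0, 0, 0]
    - [0, 0, 0]
    - [0, 0, 0]
  claw: [0, 0, 0, 0, 0, 0, 0, 0, 0, 0]

```text
time_s: 8.05
tcp_pos: [0.4908, -0.0607, 0.0645]
eef_rot: [180.0, -0.0, -85.8]
contact_force: [1.0, -0.1, -1.0]
gripper_width: 0.0195
gripper_force: 25.0
```

Run:
```python
from h import *
s=st(); D=s["tcp_pos"]-np.array([.4998,.0765,0]); print("lat",D@[-.9973,-.0732,0],"tip",D@[-.0732,.9973,0]+.12)
for n in("scene","top"):
    c=r.capture(n); cv2.imwrite(f"pics/{n}3.png",c["pixels"][:,:,::-1]); np.savez(n+"3.npz",**c)
a,b=cv2.imread("pics/scene3.png")[150:350,200:400],cv2.imread("pics/top3.png")[200:400,220:420]
cv2.imwrite("pics/m3.png",np.hstack([cv2.resize(x,(400,400),interpolation=cv2.INTER_CUBIC) for x in(a,b)]))
```

```text
{'time_s': 8.05, 'tcp_pos': [0.4908, -0.0607, 0.0645], 'eef_rot': [179.9557, -0.0014, -85.7638], 'contact_force': [0.9664, -0.1351, -1.0364], 'moment': [0.0123, 0.1039, 0.0419], 'gripper_width': 0.0195, 'gripper_force': 24.9999}
lat 0.01901935201224832 tip -0.016191910085382677
```

jog_arm:
  travel:
    - [-0.03, 0, -0.001]
    - [-0.045, 0, -0.001]
    - [-0.052, 0, -0.001]
    - [-0.056, 0, -0.001]
    - [-0.06, 0, -0.001]
    - [-0.064, 0, -0.001]
    - [-0.068, 0, -0.001]
    - [-0.072, 0, -0.001]
    - [-0.074, 0, -0.001]
    - [-0.074, 0, -0.001]
  dr:
    - [0, 0, 0]
    - [0, 0, 0]
    - [0, 0, 0]
    - [0, 0, 0]
    - [0, 0, 0]
    - [0, 0, 0]
    - [0, 0, 0]
    - [0, 0, 0]
    - [0, 0, 0]
    - [0, 0, 0]
  claw: [0, 0, 0, 0, 0, 0, 0, 0, 0, 0]

```text
time_s: 9.4
tcp_pos: [0.4881, -0.0243, 0.0653]
eef_rot: [180.0, -0.0, -85.8]
contact_force: [0.0, -0.3, -1.2]
gripper_width: 0.0193
gripper_force: 25.0
```

Tip +20 with no force; going on to +40.

jog_arm:
  travel:
    - [-0.005, 0, 0]
    - [-0.01, 0, 0]
    - [-0.015, 0, 0]
    - [-0.02, 0, 0]
    - [-0.025, 0, 0]
    - [-0.03, 0, 0]
    - [-0.035, 0, 0]
    - [-0.04, 0, 0]
    - [-0.04, 0, 0]
    - [-0.04, 0, 0]
  dr:
    - [0, 0, 0]
    - [0, 0, 0]
    - [0, 0, 0]
    - [0, 0, 0]
    - [0, 0, 0]
    - [0, 0, 0]
    - [0, 0, 0]
    - [0, 0, 0]
    - [0, 0, 0]
    - [0, 0, 0]
  claw: [0, 0, 0, 0, 0, 0, 0, 0, 0, 0]

```text
time_s: 10.65
tcp_pos: [0.4866, -0.0044, 0.0653]
eef_rot: [180.0, -0.0, -85.8]
contact_force: [-0.1, -0.3, -1.1]
gripper_width: 0.0194
gripper_force: 25.0
```

jog_arm:
  travel:
    - [0.05, 0, 0]
    - [0.112, 0, 0]
    - [0.112, 0, 0]
    - [0.112, 0, 0]
    - [0.112, -0.04, 0.004]
    - [0.112, -0.076, 0.004]
    - [0.112, -0.076, 0.004]
    - [0.112, -0.076, 0.004]
    - [0.112, -0.076, 0.004]
    - [0.112, -0.076, 0.004]
  dr:
    - [0, 0, 0]
    - [0, 0, 0]
    - [0, 0, 0]
    - [0, 0, 0]
    - [0, 0, 0]
    - [0, 0, 0]
    - [0, 0, 0]
    - [0, 0, 0]
    - [0, 0, 0]
    - [0, 0, 0]
  claw: [0, 0, 0, 0, 0, 0, 0, 0, 0, 0]

```text
time_s: 11.9
tcp_pos: [0.5283, -0.0574, 0.0635]
eef_rot: [-180.0, 0.0, -85.8]
contact_force: [0.8, -0.3, -1.3]
gripper_width: 0.0194
gripper_force: 25.0
```

Run:
```python
from h import *
s=st(); D=s["tcp_pos"]-np.array([.4998,.0765,0]); print("lat",D@[-.9973,-.0732,0],"tip",D@[-.0732,.9973,0]+.12)
```

```text
{'time_s': 11.9, 'tcp_pos': [0.5283, -0.0574, 0.0635], 'eef_rot': [-179.9923, 0.0036, -85.7882], 'contact_force': [0.8348, -0.2771, -1.3229], 'moment': [-0.0077, 0.0865, -0.0594], 'gripper_width': 0.0194, 'gripper_force': 24.9998}
lat -0.01861377748486608 tip -0.015598583087408191
```

jog_arm:
  travel:
    - [-0.02, -0.0008, 0]
    - [-0.036, -0.0008, 0]
    - [-0.04, -0.0008, 0]
    - [-0.043, -0.0008, 0]
    - [-0.046, -0.0008, 0]
    - [-0.048, -0.0008, 0]
    - [-0.05, -0.0008, 0]
    - [-0.052, -0.0008, 0]
    - [-0.052, -0.0008, 0]
    - [-0.052, -0.0008, 0]
  dr:
    - [0, 0, 0]
    - [0, 0, 0]
    - [0, 0, 0]
    - [0, 0, 0]
    - [0, 0, 0]
    - [0, 0, 0]
    - [0, 0, 0]
    - [0, 0, 0]
    - [0, 0, 0]
    - [0, 0, 0]
  claw: [0, 0, 0, 0, 0, 0, 0, 0, 0, 0]

```text
time_s: 13.15
tcp_pos: [0.5271, -0.0315, 0.0634]
eef_rot: [180.0, -0.0, -85.8]
contact_force: [0.3, -0.2, -1.2]
gripper_width: 0.019
gripper_force: 25.0
```

jog_arm:
  travel:
    - [-0.001, 0, 0]
    - [-0.002, 0, 0]
    - [-0.003, 0, 0]
    - [-0.004, 0, 0]
    - [-0.005, 0, 0]
    - [-0.006, 0, 0]
    - [-0.006, 0, 0]
    - [-0.006, 0, 0]
    - [-0.006, 0, 0]
    - [-0.006, 0, 0]
  dr:
    - [0, 0, 0]
    - [0, 0, 0]
    - [0, 0, 0]
    - [0, 0, 0]
    - [0, 0, 0]
    - [0, 0, 0]
    - [0, 0, 0]
    - [0, 0, 0]
    - [0, 0, 0]
    - [0, 0, 0]
  claw: [0, 0, 0, 0, 0, 0, 0, 0, 0, 0]

```text
time_s: 14.4
tcp_pos: [0.5269, -0.0285, 0.0634]
eef_rot: [180.0, 0.0, -85.8]
contact_force: [0.5, 0.2, -0.9]
gripper_width: 0.0193
gripper_force: 25.0
```

Tip about +13, no force yet.

jog_arm:
  travel:
    - [-0.001, 0, 0]
    - [-0.001, 0, 0]
    - [-0.002, 0, 0]
    - [-0.002, 0, 0]
    - [-0.003, 0, 0]
    - [-0.003, 0, 0]
    - [-0.004, 0, 0]
    - [-0.004, 0, 0]
    - [-0.004, 0, 0]
    - [-0.004, 0, 0]
  dr:
    - [0, 0, 0]
    - [0, 0, 0]
    - [0, 0, 0]
    - [0, 0, 0]
    - [0, 0, 0]
    - [0, 0, 0]
    - [0, 0, 0]
    - [0, 0, 0]
    - [0, 0, 0]
    - [0, 0, 0]
  claw: [0, 0, 0, 0, 0, 0, 0, 0, 0, 0]

```text
time_s: 15.65
tcp_pos: [0.5267, -0.0265, 0.0633]
eef_rot: [-180.0, 0.0, -85.8]
contact_force: [0.3, -0.8, -0.3]
gripper_width: 0.0192
gripper_force: 25.0
```

jog_arm:
  travel:
    - [-0.001, 0, 0]
    - [-0.001, 0, 0]
    - [-0.002, 0, 0]
    - [-0.002, 0, 0]
    - [-0.003, 0, 0]
    - [-0.003, 0, 0]
    - [-0.003, 0, 0]
    - [-0.003, 0, 0]
    - [-0.003, 0, 0]
    - [-0.003, 0, 0]
  dr:
    - [0, 0, 0]
    - [0, 0, 0]
    - [0, 0, 0]
    - [0, 0, 0]
    - [0, 0, 0]
    - [0, 0, 0]
    - [0, 0, 0]
    - [0, 0, 0]
    - [0, 0, 0]
    - [0, 0, 0]
  claw: [0, 0, 0, 0, 0, 0, 0, 0, 0, 0]

```text
time_s: 16.9
tcp_pos: [0.5266, -0.025, 0.0634]
eef_rot: [180.0, 0.0, -85.8]
contact_force: [-1.1, -0.3, -1.2]
gripper_width: 0.0195
gripper_force: 25.0
```

jog_arm:
  travel:
    - [-0.001, 0, 0]
    - [-0.001, 0, 0]
    - [-0.002, 0, 0]
    - [-0.002, 0, 0]
    - [-0.003, 0, 0]
    - [-0.003, 0, 0]
    - [-0.003, 0, 0]
    - [-0.003, 0, 0]
    - [-0.003, 0, 0]
    - [-0.003, 0, 0]
  dr:
    - [0, 0, 0]
    - [0, 0, 0]
    - [0, 0, 0]
    - [0, 0, 0]
    - [0, 0, 0]
    - [0, 0, 0]
    - [0, 0, 0]
    - [0, 0, 0]
    - [0, 0, 0]
    - [0, 0, 0]
  claw: [0, 0, 0, 0, 0, 0, 0, 0, 0, 0]

```text
time_s: 18.15
tcp_pos: [0.5264, -0.0241, 0.0634]
eef_rot: [180.0, -0.0, -85.8]
contact_force: [0.9, -5.9, -0.9]
gripper_width: 0.0194
gripper_force: 25.0
```

Run:
```python
from h import *
st()
```

```text
{'time_s': 18.15, 'tcp_pos': [0.5264, -0.0241, 0.0634], 'eef_rot': [179.9724, -0.038, -85.7975], 'contact_force': [0.8672, -5.9036, -0.9297], 'moment': [-2.2203, -0.0394, 0.0045], 'gripper_width': 0.0194, 'gripper_force': 24.9998}
```

Hole 2 stops it: 5.9 N at about +17 mm, which fits the 19.4 mm grip width against an 18 mm hole. Backing out and returning to hole 1.

jog_arm:
  travel:
    - [0.03, 0, 0]
    - [0.068, 0, 0]
    - [0.068, 0, 0]
    - [0.068, 0, 0]
    - [0.068, 0.04, -0.004]
    - [0.068, 0.0768, -0.004]
    - [0.068, 0.0768, -0.004]
    - [0.068, 0.0768, -0.004]
    - [0.068, 0.0768, -0.004]
    - [0.068, 0.0768, -0.004]
  dr:
    - [0, 0, 0]
    - [0, 0, 0]
    - [0, 0, 0]
    - [0, 0, 0]
    - [0, 0, 0]
    - [0, 0, 0]
    - [0, 0, 0]
    - [0, 0, 0]
    - [0, 0, 0]
    - [0, 0, 0]
  claw: [0, 0, 0, 0, 0, 0, 0, 0, 0, 0]

```text
time_s: 19.4
tcp_pos: [0.4911, -0.0601, 0.0652]
eef_rot: [180.0, -0.0, -85.8]
contact_force: [0.5, 0.3, -0.3]
gripper_width: 0.019
gripper_force: 25.0
```

Run:
```python
from h import *
s=st(); D=s["tcp_pos"]-np.array([.4998,.0765,0]); print("lat",D@[-.9973,-.0732,0],"tip",D@[-.0732,.9973,0]+.12)
```

```text
{'time_s': 19.4, 'tcp_pos': [0.4911, -0.0601, 0.0652], 'eef_rot': [179.9961, -0.0021, -85.7906], 'contact_force': [0.4659, 0.272, -0.298], 'moment': [0.0233, 0.1048, -0.0048], 'gripper_width': 0.019, 'gripper_force': 24.9998}
lat 0.018688205020700815 tip -0.015608180436160135
```

jog_arm:
  travel:
    - [-0.03, 0.0006, 0]
    - [-0.046, 0.0006, 0]
    - [-0.054, 0.0006, 0]
    - [-0.06, 0.0006, 0]
    - [-0.066, 0.0006, 0]
    - [-0.072, 0.0006, 0]
    - [-0.08, 0.0006, 0]
    - [-0.09, 0.0006, 0]
    - [-0.1, 0.0006, 0]
    - [-0.11, 0.0006, 0]
  dr:
    - [0, 0, 0]
    - [0, 0, 0]
    - [0, 0, 0]
    - [0, 0, 0]
    - [0, 0, 0]
    - [0, 0, 0]
    - [0, 0, 0]
    - [0, 0, 0]
    - [0, 0, 0]
    - [0, 0, 0]
  claw: [0, 0, 0, 0, 0, 0, 0, 0, 0, 0]

```text
time_s: 20.65
tcp_pos: [0.4864, -0.005, 0.0654]
eef_rot: [-180.0, 0.0, -85.8]
contact_force: [0.2, 0.4, -0.2]
gripper_width: 0.0193
gripper_force: 25.0
```

jog_arm:
  travel:
    - [-0.015, 0, 0]
    - [-0.03, 0, 0]
    - [-0.045, 0, 0]
    - [-0.06, 0, 0]
    - [-0.075, 0, 0]
    - [-0.09, 0, 0]
    - [-0.105, 0, 0]
    - [-0.116, 0, 0]
    - [-0.12, 0, 0]
    - [-0.12, 0, 0]
  dr:
    - [0, 0, 0]
    - [0, 0, 0]
    - [0, 0, 0]
    - [0, 0, 0]
    - [0, 0, 0]
    - [0, 0, 0]
    - [0, 0, 0]
    - [0, 0, 0]
    - [0, 0, 0]
    - [0, 0, 0]
  claw: [0, 0, 0, 0, 0, 0, 0, 0, 0, 0]

```text
time_s: 21.9
tcp_pos: [0.4819, 0.0545, 0.0653]
eef_rot: [180.0, -0.0, -85.8]
contact_force: [0.6, 0.1, -1.1]
gripper_width: 0.0193
gripper_force: 25.0
```

Run:
```python
from h import *
s=st(); D=s["tcp_pos"]-np.array([.4998,.0765,0]); print("lat",D@[-.9973,-.0732,0],"tip",D@[-.0732,.9973,0]+.12)
```

```text
{'time_s': 21.9, 'tcp_pos': [0.4819, 0.0545, 0.0653], 'eef_rot': [179.9955, -0.0014, -85.7831], 'contact_force': [0.6081, 0.1073, -1.0694], 'moment': [0.0557, 0.0961, -0.01], 'gripper_width': 0.0193, 'gripper_force': 24.9999}
lat 0.01942147299356071 tip 0.0993895318992443
```

jog_arm:
  travel:
    - [0, 0, 0]
    - [0, 0, 0]
    - [0, 0, 0]
    - [0, 0, 0]
    - [0.05, 0, 0]
    - [0.1, 0, 0]
    - [0.15, 0, 0]
    - [0.15, 0, 0.02]
    - [0.15, 0, 0.02]
    - [0.15, 0, 0.02]
  dr:
    - [0, 0, 0]
    - [0, 0, 0]
    - [0, 0, 0]
    - [0, 0, 0]
    - [0, 0, 0]
    - [0, 0, 0]
    - [0, 0, 0]
    - [0, 0, 0]
    - [0, 0, 0]
    - [0, 0, 0]
  claw: [0.45, 0.45, 0.45, 0.45, 0.45, 0.45, 0.45, 0.45, 0, 0]

```text
time_s: 23.15
tcp_pos: [0.4875, -0.0198, 0.0553]
eef_rot: [180.0, -0.0, -85.8]
contact_force: [0.9, -0.3, -0.4]
gripper_width: 0.0245
gripper_force: 0.0
```

Run:
```python
from h import *
s=st(); D=s["tcp_pos"]-np.array([.4998,.0765,0]); print("lat",D@[-.9973,-.0732,0],"tip",D@[-.0732,.9973,0]+.12)
for n in("scene","top"):
    c=r.capture(n); cv2.imwrite(f"pics/{n}4.png",c["pixels"][:,:,::-1])
a,b=cv2.imread("pics/scene4.png")[130:330,180:380],cv2.imread("pics/top4.png")[180:380,120:320]
cv2.imwrite("pics/m4.png",np.hstack([cv2.resize(x,(400,400),interpolation=cv2.INTER_CUBIC) for x in(a,b)]))
```

```text
{'time_s': 23.15, 'tcp_pos': [0.4875, -0.0198, 0.0553], 'eef_rot': [179.984, -0.0069, -85.7509], 'contact_force': [0.9137, -0.2991, -0.4263], 'moment': [0.0273, 0.1052, -0.0202], 'gripper_width': 0.0245, 'gripper_force': 0.0}
lat 0.019322602245871696 tip 0.024844069361709742
```

View pics/m4.png

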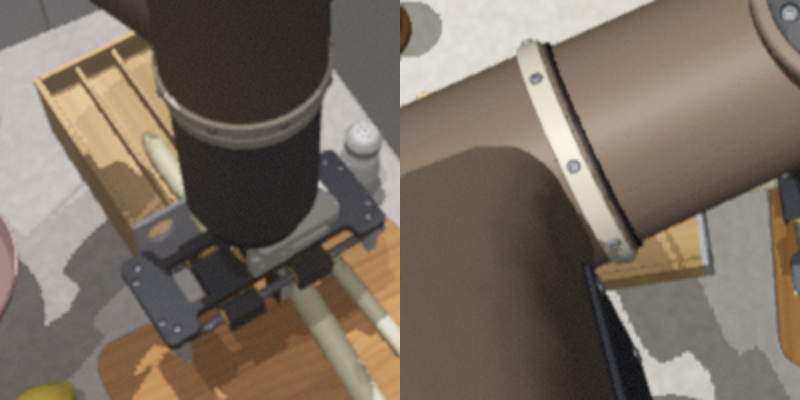

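In the scene crop the spear's tip lies in the second lane at about (150,140), and the fingers are closing behind its cut end. Next I push it home with the closed fingers.

jog_arm:
  travel:
    - [0, 0, 0]
    - [0, 0, 0]
    - [-0.025, 0, 0]
    - [-0.04, 0, 0]
    - [-0.06, 0, 0]
    - [-0.08, 0, 0]
    - [-0.1, 0, 0]
    - [-0.12, 0, 0]
    - [-0.14, 0, 0]
    - [-0.15, 0, 0]
  dr:
    - [0, 0, 0]
    - [0, 0, 0]
    - [0, 0, 0]
    - [0, 0, 0]
    - [0, 0, 0]
    - [0, 0, 0]
    - [0, 0, 0]
    - [0, 0, 0]
    - [0, 0, 0]
    - [0, 0, 0]
  claw: [0, 0, 0, 0, 0, 0, 0, 0, 0, 0]
  newtons: 10

```text
time_s: 24.5
tcp_pos: [0.482, 0.0552, 0.0554]
eef_rot: [-180.0, 0.0, -85.8]
contact_force: [-0.3, -1.3, 0.4]
gripper_width: 0.0005
gripper_force: 0.5
```

jog_arm:
  travel:
    - [-0.002, 0, 0]
    - [-0.004, 0, 0]
    - [-0.006, 0, 0]
    - [-0.008, 0, 0]
    - [-0.009, 0, 0]
    - [-0.01, 0, 0]
    - [-0.011, 0, 0]
    - [-0.011, 0, 0]
    - [-0.011, 0, 0]
    - [-0.011, 0, 0]
  dr:
    - [0, 0, 0]
    - [0, 0, 0]
    - [0, 0, 0]
    - [0, 0, 0]
    - [0, 0, 0]
    - [0, 0, 0]
    - [0, 0, 0]
    - [0, 0, 0]
    - [0, 0, 0]
    - [0, 0, 0]
  claw: [0, 0, 0, 0, 0, 0, 0, 0, 0, 0]

```text
time_s: 25.75
tcp_pos: [0.4816, 0.06, 0.0554]
eef_rot: [-180.0, 0.0, -85.8]
contact_force: [-0.1, 1.3, 0.2]
gripper_width: 0.0005
gripper_force: 0.1
```

Run:
```python
from h import *
s=st(); D=s["tcp_pos"]-np.array([.4998,.0765,0]); print("lat",D@[-.9973,-.0732,0],"fingerfront",D@[-.0732,.9973,0]+.0095)
```

```text
{'time_s': 25.75, 'tcp_pos': [0.4816, 0.06, 0.0554], 'eef_rot': [-179.9962, 0.0046, -85.7949], 'contact_force': [-0.1388, 1.284, 0.1614], 'moment': [0.0321, 0.1574, 0.0341], 'gripper_width': 0.0005, 'gripper_force': 0.0517}
lat 0.019349212393354537 fingerfront -0.005634958723017459
```

Creeping on until the fingers touch the plate.

jog_arm:
  travel:
    - [-0.001, 0, 0]
    - [-0.002, 0, 0]
    - [-0.003, 0, 0]
    - [-0.004, 0, 0]
    - [-0.005, 0, 0]
    - [-0.006, 0, 0]
    - [-0.007, 0, 0]
    - [-0.007, 0, 0]
    - [-0.007, 0, 0]
    - [-0.007, 0, 0]
  dr:
    - [0, 0, 0]
    - [0, 0, 0]
    - [0, 0, 0]
    - [0, 0, 0]
    - [0, 0, 0]
    - [0, 0, 0]
    - [0, 0, 0]
    - [0, 0, 0]
    - [0, 0, 0]
    - [0, 0, 0]
  claw: [0, 0, 0, 0, 0, 0, 0, 0, 0, 0]

```text
time_s: 27.0
tcp_pos: [0.4814, 0.0635, 0.0554]
eef_rot: [-180.0, 0.0, -85.8]
contact_force: [0.4, 0.6, -0.6]
gripper_width: 0.0003
gripper_force: 0.0
```

jog_arm:
  travel:
    - [-0.001, 0, 0]
    - [-0.001, 0, 0]
    - [-0.002, 0, 0]
    - [-0.002, 0, 0]
    - [-0.002, 0, 0]
    - [-0.002, 0, 0]
    - [-0.002, 0, 0]
    - [-0.002, 0, 0]
    - [-0.002, 0, 0]
    - [-0.002, 0, 0]
  dr:
    - [0, 0, 0]
    - [0, 0, 0]
    - [0, 0, 0]
    - [0, 0, 0]
    - [0, 0, 0]
    - [0, 0, 0]
    - [0, 0, 0]
    - [0, 0, 0]
    - [0, 0, 0]
    - [0, 0, 0]
  claw: [0, 0, 0, 0, 0, 0, 0, 0, 0, 0]

```text
time_s: 28.25
tcp_pos: [0.4812, 0.0643, 0.0554]
eef_rot: [180.0, -0.0, -85.8]
contact_force: [-0.1, -3.0, 0.7]
gripper_width: 0.0004
gripper_force: 1.5
```

jog_arm:
  travel:
    - [-0.0005, 0, 0]
    - [-0.001, 0, 0]
    - [-0.001, 0, 0]
    - [-0.001, 0, 0]
    - [-0.001, 0, 0]
    - [-0.001, 0, 0]
    - [-0.001, 0, 0]
    - [-0.001, 0, 0]
    - [-0.001, 0, 0]
    - [-0.001, 0, 0]
  dr:
    - [0, 0, 0]
    - [0, 0, 0]
    - [0, 0, 0]
    - [0, 0, 0]
    - [0, 0, 0]
    - [0, 0, 0]
    - [0, 0, 0]
    - [0, 0, 0]
    - [0, 0, 0]
    - [0, 0, 0]
  claw: [0, 0, 0, 0, 0, 0, 0, 0, 0, 0]

```text
time_s: 29.5
tcp_pos: [0.4812, 0.0644, 0.0554]
eef_rot: [180.0, -0.0, -85.8]
contact_force: [3.1, -6.7, 1.0]
gripper_width: 0.0006
gripper_force: 3.4
```

Fingers are firm against the plate, so the cut end should be flush. Backing off and away to look.

jog_arm:
  travel:
    - [0.02, 0, 0]
    - [0.08, 0, 0]
    - [0.12, 0, -0.05]
    - [0.14, 0, -0.15]
    - [0.16, 0, -0.25]
    - [0.28, 0, -0.28]
    - [0.4, 0, -0.28]
    - [0.5, 0, -0.28]
    - [0.6, 0.1, -0.28]
    - [0.65, 0.1, -0.28]
  dr:
    - [0, 0, 0]
    - [0, 0, 0]
    - [0, 0, 0]
    - [0, 0, 0]
    - [0, 0, 0]
    - [0, 0, 0]
    - [0, 0, 0]
    - [0, 0, 0]
    - [0, 0, 0]
    - [0, 0, 0]
  claw: [0, 0, 0, 0, 0, 0, 0, 0, 0, 0]

```text
time_s: 30.75
tcp_pos: [0.4529, -0.2645, 0.1953]
eef_rot: [180.0, 0.1, -85.9]
contact_force: [0.7, 0.1, 0.1]
gripper_width: 0.0004
gripper_force: 0.0
```

Run:
```python
from h import *
st()
for n in("scene","top"):
    c=r.capture(n); cv2.imwrite(f"pics/{n}5.png",c["pixels"][:,:,::-1]); P=cloud(c); np.savez(n+"5.npz",**c)
    D=P-np.array([.4998,.0765,0]); y=D@[-.9973,-.0732,0]; x=D@[-.0732,.9973,0]; z=P[...,2]
    b=c["pixels"].astype(int); m=(abs(y-.019)<.014)&(z>.068)&(z<.09)&(x>-.06)&(x<.2)&(b[...,2]>.55*b[...,0])
    print(n,m.sum(),"x",np.percentile(x[m],[0,2,98,100]).round(4),"y",np.percentile(y[m],[2,98]).round(4))
a,b=cv2.imread("pics/scene5.png")[130:330,180:380],cv2.imread("pics/top5.png")[180:380,120:320]
cv2.imwrite("pics/m5.png",np.hstack([cv2.resize(x,(400,400),interpolation=cv2.INTER_CUBIC) for x in(a,b)]))
```

```text
{'time_s': 30.75, 'tcp_pos': [0.4529, -0.2645, 0.1953], 'eef_rot': [179.9963, 0.0555, -85.8935], 'contact_force': [0.7348, 0.0679, 0.1202], 'moment': [-0.0364, 0.0004, -0.0034], 'gripper_width': 0.0004, 'gripper_force': 0.0}
scene 975 x [-0.0005  0.0009  0.1956  0.1999] y [0.0073 0.0309]
top 1549 x [-0.0017  0.0055  0.1938  0.1969] y [0.0106 0.0301]
```

View pics/m5.png

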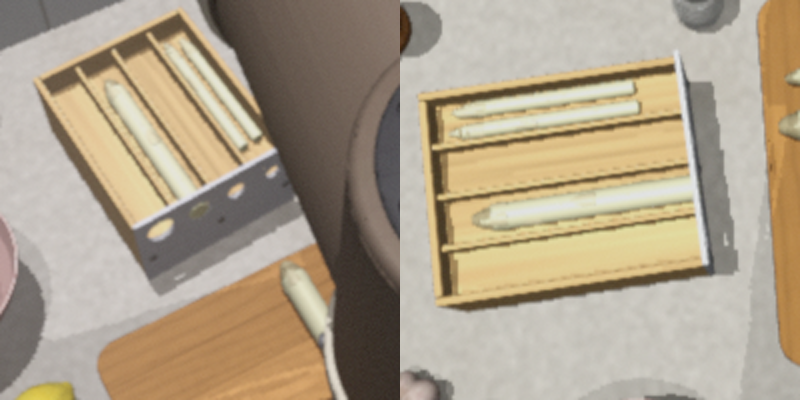

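The spear lies in the second lane with its tip at top crop (473,216). Its cut end fills hole 1 at the plate, and nothing sticks out in front. The thin spears are undisturbed in their lane.

```bash
python3 -c "
from plant import r
print(r.close_job())"
```

```text
the job is handed in; nothing more can be done
None
```

The spear passed the 26 and 22 mm holes and was stopped gently by the 18 mm one (about 6 N); I then sent it through the 22 mm hole, pushed its cut end flush against the plate so it lies in the lane behind, and handed the job in.

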